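# Set up the bench for filling a PCR plate

### The arm

A 6-joint arm with a two-finger parallel gripper is mounted at the origin on the work surface. World frame = base frame: x ahead of the robot, y to its left, z up, the work surface at z = 0. Lengths are in m, angles in rad, forces in N, time in s.
With the tool pointing down it reaches from about 0.375 to 0.9 m from the base axis. Payload 3.1 kg.
Tool frame: the origin (TCP) lies at the very end of the fingers, on their centre line; the grasp point (between the pads) lies 19 mm behind it; z points along the fingers, x is the direction in which the jaws open and shut, and the axes are right-handed (so a half turn about z gives the same grasp; the last joint's range is limited). The gripper opens to 87 mm and grips with 3 to 60 N. Pads are 19 mm wide; open, the fingers measure 117 mm over their backs; the gripper's body (75 mm by 190 mm) begins 51 mm behind the grasp point.
Start: joints at [1.145, 0.527, 1.433, -0, 1.181, -0.178], TCP at [0.153, 0.606, 0.223] pointing down, gripper open.
Joint ranges: [-3.08, 3.08], [-0.75, 2.2], [0.22, 2.44], [-1.43, 4.57], [0, 2.65], [-2.85, 2.85]. Speed limits (rad/s): [2.79, 2.79, 3.14, 3.14, 3.14, 3.14].

### API

Orientations are given as a unit quaternion [x, y, z, w].
In Python, from rig import robot gives the robot as it stands. The module is installed in compiled form; this text tells all that it offers.
- The arm moves only by the shell command python3 -m creep 'ROWS' [OPENING] [FORCE]. ROWS is a JSON object of lists of equal length, an entry for each row: "dp": the shift along the tool's x, y, z in cm, a list of three; "turn": the turn, a rotation vector about the tool's x, y, z in degrees, a list of three. In form: {"dp": [[x, y, z], ...], "turn": [[wx, wy, wz], ...]}. A call has 1 to 20 rows; each row shifts and turns the commanded pose from where the row before left it, along the tool's axes as they then stand; what a row does not reach is not made up. A row lasts 1/10 s, in which the tool goes at most 50 mm and 8.59 degrees, less where a joint would pass 70% of its speed; a pose out of reach is approached as far as the arm can. A call is refused whole if a number of a shift passes 5 or a number of a turn 8.59, either way. A call with a gripper value outside its range is refused whole. OPENING is the gripper command: -1 is fully open, 1 is shut, values between are in proportion, set as the call begins (- or left out, the last holds). The fingers move at their own pace and stop on an object; FORCE is the grip in N (left out, the last holds). Time passes only in rows, so rows that do not move let the fingers close. It gives the time, the measured TCP pose, the force and the opening at its end, in the units of the state.
- robot.get_obs(): the state, without advancing time (a new reading comes with each control period).
- robot.camera(name): name is "side" or "top"; returns the picture (384x512x3 uint8, red, green, blue); there is no depth.
- robot.calibration(name): a dict with "fx", "fy", "cx", "cy" (pixels), "rvec" (rotation vector, rad) and "tvec" (3), from world to camera coordinates, as OpenCV has them. Camera axes: x right, y down, z forward; pixel columns grow to the right and rows downward; lengths in m; the calibration is good to about 2 mm. A picture is of the moment at which its call begins. calibration takes no time and is no camera call.
- robot.hand_in(): hands the job in, once; it reports no verdict.
Trained networks look in the newest picture that a camera, given by its name, has taken for a name from the list of things; names that differ only in an ending like _2 or _b are one class to them, and where a whole thing is asked for, a point or a joint stands for the part that bears it (a point fixed in the world has none). Each returns a list of dicts, best first, with "confidence" (0 to 1); they miss things now and then, are a little off and sometimes report something else, mostly with a low value. They report only what shows in the picture. A call takes as long as a camera call. They do not tell look-alikes from the thing itself.
- robot.masks_of(name, camera): "pixels" (384x512 bool, what is visible of it).
- robot.tip_of(name, camera): "point" ([x, y, z] in m, in the coordinates of the camera as it stood for that picture, good to about 4 mm: a listed point, or the origin of a listed thing).
The state is a dict: "time": time; "q": joint angles; "joint_velocities": joint speeds; "joint_torque": joint torques, N m; "position": TCP position; "tool_rot": TCP orientation; "ft_force": force on the tool from outside, world axes, zero at the start; "moment": the same for the moment, N m; "grip_width": finger opening in m.
Only numpy, scipy, OpenCV 4.12 (cv2) and the standard library are available. Lean on these libraries where they do the work, as an engineer would, in place of code of your own. Each camera call takes 0.05 s, during which the arm holds its last target.

### The job

Set this bench up for filling a PCR plate: seat the 48-well plate flat in the nest of the aluminium cold block, stand the small tip box midway between the cold block and the waste beaker, put the reagent trough on the block's other side with a gap of about 3 cm between them, and put the tube rack centred behind the trough (on the side away from the robot), again with a gap of about 3 cm. The tip box and the trough stand in one straight row with the block and the beaker, and all four things have their long sides parallel to the block's long side. Keep everything upright, do not shift the large tip box or the water bottle, and leave it all standing still.

Things in the scene. Friction and masses are not known exactly. Their poses are not given: they have to be found in the camera images.
- cold_block: Aluminium cold block, grey, fixed, 80 (x) x 98 (y) x 34 high. Its top is a nest: a flat recess 68 x 86 inside a rim 6 wide and 4 high; the nest's floor, 30 above the bench, has 6 x 8 dark dimples. Origin: centre of its underside. z up; x points away from the robot (within 9 degrees), that is behind; y along its long side, to the robot's left. The waste beaker is on its y axis, at +y or -y.
- waste_beaker: Waste beaker, fixed: round open frosted white beaker holding a few yellow tips, 80 across the rim, 68 at the foot, 80 high. Origin: centre of its underside. It stands about 270 from the block, centre to centre, left or right of it; about 270 off on the other side stands a small round vortex mixer (fixed, not listed, 84 across, 60 high, closed, black cup on top).
- plate: 48-well PCR plate, loose: low white block with 6 x 8 small grey wells on top, 58 (x) x 76 (y) x 22 high (the top 4 stepped in by 2 all round, the sides below plain), about 40 g. Origin: centre of its underside. It fits the cold block's nest with 5 to spare on each side; seated, its underside is 30 above the bench. Either way round will do.
- small_tip_box: Small tip box, loose: grey box with a white deck full of small frosted tips (6 x 10), 66 (x) x 102 (y), sides plain to 40 high, 50 high over the tips, about 90 g. Origin: centre of its underside. Either way round will do.
- trough: Reagent trough, loose: long narrow open white trough with a V inside, 40 (x) x 110 (y) x 30 high, walls 3 thick, stiff, about 50 g. Origin: centre of its underside. Either way round will do.
- tube_rack: Tube rack, loose: light grey block with 2 rows of 5 holes, six of them holding small tubes with white caps, 50 (x) x 90 (y), sides plain to 42 high, 54 over the caps, about 100 g. Origin: centre of its underside. Either way round will do.
- large_tip_box: Large tip box, loose, not wanted for this job and to stay where it is: like the small one but 76 (x) x 110 (y) x 92 high, with fewer and thicker tips (5 x 7). Origin: centre of its underside.
- water_bottle: Water bottle, loose, to stay where it is: round frosted white bottle with a white cap and a paper band, 56 across, 105 high. Origin: centre of its underside.
Things that resemble listed ones, but are neither listed nor needed, are in the scene too. Leave any green or turquoise look-alike of the tube_rack alone.

How it is judged:
At the end, for the whole second after the job is handed in: Plate flat in nest (10 mm, 0.2 rad). Tip box within 15 mm of the block-beaker line, under 152 mm from each centre. Trough on other side, within 15 mm of line, 119-149 mm from block. Rack behind trough, 60-91 mm off, centred to 15 mm. Parallel to 0.16 rad; upright, released, at rest (z of plate in the frame of cold_block between 0.026 and 0.0325 m and horizontal distance between plate and cold_block below 0.01 m and angle between the x axis of plate and the x axis of cold_block, either way round below 0.2 rad and x of small_tip_box in the frame of cold_block between -0.015 and 0.015 m and horizontal distance between small_tip_box and cold_block below 0.152 m and horizontal distance between small_tip_box and waste_beaker below 0.152 m and x of trough in the frame of cold_block between -0.015 and 0.015 m and horizontal distance between trough and cold_block between 0.119 and 0.149 m and horizontal distance between trough and waste_beaker above 0.33 m and horizontal distance between tube_rack and trough between 0.06 and 0.091 m and y of tube_rack in the frame of trough between -0.015 and 0.015 m and x of tube_rack in the frame of cold_block above 0.035 m and angle between the x axis of each of small_tip_box, trough, tube_rack and the x axis of cold_block, either way round below 0.16 rad and height (world z) of small_tip_box between -0.004 and 0.004 m and height (world z) of trough between -0.004 and 0.004 m and height (world z) of tube_rack between -0.004 and 0.004 m and angle between each of plate, small_tip_box, trough, tube_rack's own z axis and vertical below 0.05 rad and linear speed of each of plate, small_tip_box, trough, tube_rack below 0.01 m/s); the robot touches nothing.
It fails at once if the large tip box or the water bottle is shifted by more than 20 mm (distance of any of large_tip_box, water_bottle from where it was at the start of the episode above 0.02 m).
It fails at once if the plate, tip box, trough or tube rack is tipped by more than 0.6 rad (angle between any of plate, small_tip_box, trough, tube_rack's own z axis and vertical above 0.6 rad).
It also fails if it takes over 109 s, if anything falls off the work surface, if the arm or the gripper's body presses on something with over 40 N, if the wrist force passes 120 N, or if a joint passes its speed limit or range.

## Working session

There is one attempt and no reset: what is moved stays moved. The work goes in short steps, Python scripts to look and compute and a shell command to move; the robot and the scene stay as the last step left them, time stands still between calls to the robot, and variables do not carry over. Pictures are saved under pics/ and viewed, and the job is handed in when it is done.

```bash
mkdir -p pics; cat > h.py <<'E'
import numpy as np,cv2
from rig import robot
def cal(n):
    c=robot.calibration(n);K=np.array([[c['fx'],0,c['cx']],[0,c['fy'],c['cy']],[0,0,1.]])
    R=cv2.Rodrigues(np.array(c['rvec'],float))[0];return K,R,np.array(c['tvec'],float).ravel()
def snap(n,f=None):
    im=robot.camera(n)
    if f: cv2.imwrite('pics/'+f,cv2.resize(im[:,:,::-1],(768,576),interpolation=cv2.INTER_CUBIC))
    return im
def ray(n,uv,z):
    K,R,t=cal(n);d=R.T@np.linalg.inv(K)@np.array([uv[0],uv[1],1.]);o=-R.T@t
    return o+d*(z-o[2])/d[2]
def w(n,p):
    K,R,t=cal(n);return R.T@(np.array(p)-t)
def proj(n,P):
    K,R,t=cal(n);q=(R@np.atleast_2d(P).T).T+t;q=q@K.T;return q[:,:2]/q[:,2:]
E
python3 - <<'E'
from h import *
print(robot.get_obs())
for n in('top','side'):
    snap(n,n+'0.png')
    K,R,t=cal(n);print(n,K[0,0],-R.T@t,R[2])
    for o in['cold_block','waste_beaker','plate','small_tip_box','trough','tube_rack','large_tip_box','water_bottle']:
        for d in robot.tip_of(o,n): 
            p=w(n,d['point']);print(o,round(d['confidence'],2),p.round(3),proj(n,p)[0].round())
E
```

```text
{'time': 0.0, 'q': array([ 1.14448599e+00,  5.28448466e-01,  1.43389320e+00, -2.38769692e-05,
        1.18140116e+00, -1.78511264e-01]), 'joint_velocities': array([ 0.00146646, -0.00181262, -0.00015863,  0.0002713 , -0.00033409,
        0.00152213]), 'joint_torque': array([ 1.18755110e-03, -4.40036523e+01, -1.76596284e+01,  6.34217751e-02,
        5.81975095e-02, -1.44431242e-04]), 'position': array([0.15297222, 0.60523704, 0.22158541]), 'tool_rot': array([ 7.89069263e-01,  6.14303298e-01, -9.46979305e-04,  5.09074856e-04]), 'ft_force': array([ 0.49372245,  0.19463457, -0.47758073]), 'moment': array([ 0.01601879, -0.01060419, -0.03188603]), 'grip_width': 0.08687954026592866}
top 434.6865056816184 [0.24087047 0.02517213 1.21806849] [ 0.1960563  -0.0226778  -0.98033037]
cold_block 0.81 [ 0.556 -0.047 -0.001] [274. 168.]
waste_beaker 0.74 [ 0.57  -0.317  0.   ] [366. 162.]
plate 0.67 [ 0.389 -0.249  0.001] [347. 224.]
small_tip_box 0.87 [ 0.447  0.085 -0.001] [228. 206.]
trough 0.89 [ 0.433  0.4   -0.003] [117. 213.]
tube_rack 0.93 [0.301 0.434 0.003] [102. 260.]
tube_rack 0.89 [0.676 0
[... 226 characters left out ...]
]
side 355.40930825178515 [ 0.28021114 -0.90839983  0.70115356] [ 0.15782582  0.80749462 -0.56836911]
cold_block 0.69 [ 0.555 -0.051  0.   ] [288. 212.]
waste_beaker 0.62 [ 0.568 -0.324  0.   ] [322. 275.]
plate 0.87 [ 0.389 -0.249 -0.001] [249. 266.]
plate 0.19 [ 0.434 -0.083  0.001] [252. 224.]
trough 0.48 [ 0.436  0.393 -0.001] [230. 152.]
tube_rack 0.91 [ 0.681  0.24  -0.006] [298. 164.]
tube_rack 0.88 [ 0.382  0.247 -0.005] [222. 173.]
tube_rack 0.83 [0.258 0.265 0.001] [188. 173.]
tube_rack 0.78 [ 0.3    0.434 -0.003] [197. 152.]
large_tip_box 0.8 [ 0.44  -0.397 -0.005] [282. 309.]
water_bottle 0.59 [ 0.432 -0.078 -0.   ] [252. 223.]
water_bottle 0.22 [ 0.448  0.085 -0.001] [247. 193.]
```

View pics/top0.png

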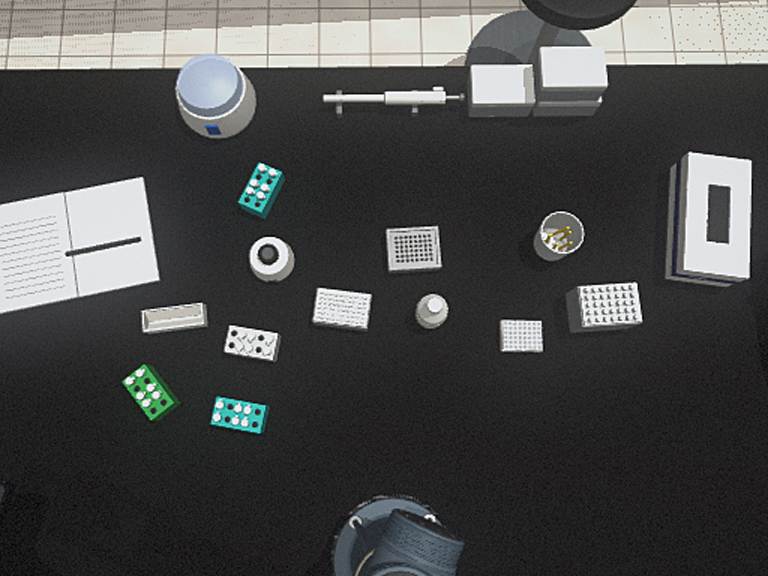

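View pics/side0.png

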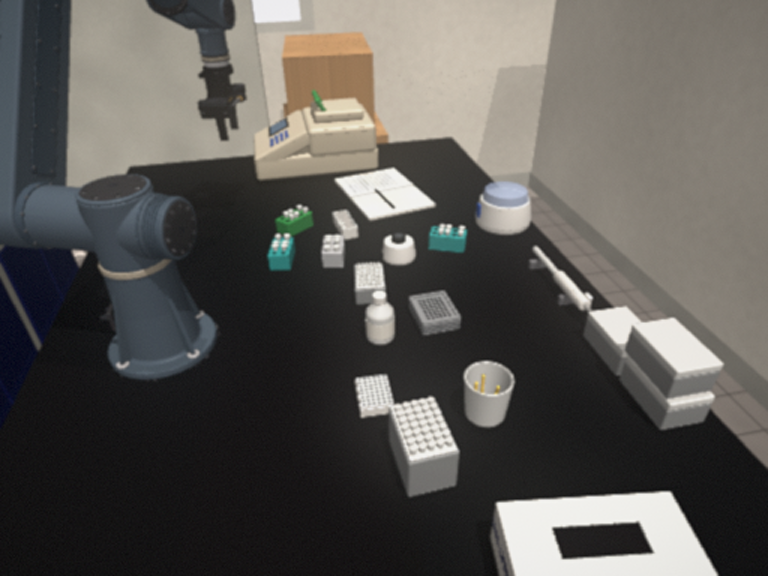

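```bash
python3 - <<'E'
from h import *
im=cv2.imread('pics/top0.png')
a=cv2.resize(im[130:450,110:330],None,fx=1.8,fy=1.8,interpolation=cv2.INTER_CUBIC)
cv2.imwrite('pics/crop_racks.png',a)
E
```

```text
(no output)
```

View pics/crop_racks.png

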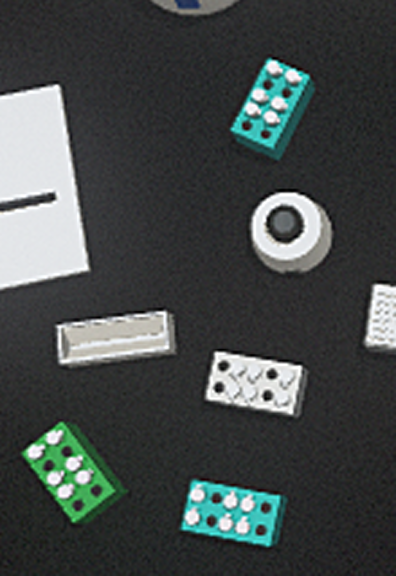

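Tube rack candidates in the 768-wide top picture: green (147,392), turquoise (260,190) and turquoise (238,415), light grey (251,343). The light grey one fits the description, and the crop confirms it with six white caps. It sits near world (0.382, 0.250). The beaker is to the right of the block at (558,237), and the mixer is to the left at (271,258).

Next I'll fit poses from the masks.

```bash
cat >> h.py <<'E'
from scipy.optimize import minimize
DIM={'cold_block':(.08,.098,.034),'plate':(.058,.076,.022),'small_tip_box':(.066,.102,.045),'trough':(.04,.11,.03),'tube_rack':(.05,.09,.044),'large_tip_box':(.076,.11,.088)}
def hull(n,p,dim,z0=0):
    a,b,c=dim;x,y,t=p
    P=np.array([[sx*a/2,sy*b/2,z] for sx in(-1,1) for sy in(-1,1) for z in(0,c)])
    R=np.array([[np.cos(t),-np.sin(t)],[np.sin(t),np.cos(t)]])
    P=np.c_[P[:,:2]@R.T+[x,y],P[:,2]+z0]
    return cv2.convexHull(proj(n,P).astype(np.float32))
def fit(o,near,cams=('top','side'),z0=0,guess=0):
    M={}
    for n in cams:
        c=[d for d in robot.masks_of(o,n)]
        best=None
        for d in c:
            ys,xs=np.nonzero(d['pixels'])
            if len(xs)<30: continue
            e=np.hypot(*(np.array([xs.mean(),ys.mean()])-proj(n,[near[0],near[1],z0+.02])[0]))
            if e<18 and(best is None or e<best[0]):best=(e,d['pixels'])
        if best: M[n]=cv2.resize(best[1].astype(np.uint8)*255,None,fx=4,fy=4,interpolation=cv2.INTER_LINEAR)>127
    def cost(p,per=False):
        r={}
        for n,m in M.items():
            h=hull(n,p,DIM[o],z0);im=np.zeros(m.shape,np.uint8)
            cv2.fillConvexPoly(im,np.round(((h+.5)*4-.5)*16).astype(np.int32),1,shift=4)
            im=im>0;r[n]=1-(im&m).sum()/(im|m).sum()
        return r if per else sum(r.values())
    best=None
    for g in(guess-.3,guess,guess+.3):
        s=minimize(cost,[near[0],near[1],g],method='Nelder-Mead',options=dict(initial_simplex=np.array([[near[0],near[1],g]]*4)+np.vstack([np.zeros(3),np.diag([.006,.006,.15])]),xatol=1e-4,fatol=1e-4))
        if best is None or s.fun<best.fun:best=s
    print(o,best.x.round(4),{k:round(v,3) for k,v in cost(best.x,True).items()});return best.x
def draw(n,items,f,crop=None):
    im=robot.camera(n)[:,:,::-1];im=cv2.resize(im,None,fx=4,fy=4,interpolation=cv2.INTER_CUBIC)
    for o,p,z0 in items:
        h=hull(n,p,DIM[o],z0);cv2.polylines(im,[np.round((h+.5)*4-.5).astype(np.int32)],True,(0,0,255),1)
    if crop: x0,x1,y0,y1=crop;im=im[y0*4:y1*4,x0*4:x1*4]
    s=min(800/im.shape[1],600/im.shape[0],1);cv2.imwrite('pics/'+f,cv2.resize(im,None,fx=s,fy=s,interpolation=cv2.INTER_AREA))
E
python3 - <<'E'
from h import *
snap('top');snap('side');L=[]
for o,p in dict(cold_block=(.556,-.049),plate=(.389,-.249),small_tip_box=(.447,.085),trough=(.433,.397),tube_rack=(.382,.25),large_tip_box=(.439,-.395)).items():
    for c in (('top','side'),('top',),('side',)):
        try:
            r=fit(o,p,c)
            if len(c)==2:L.append((o,r,0))
        except Exception as e: print(o,c,e)
draw('top',L,'fit_a.png',(90,430,120,260))
E
```

```text
cold_block [ 0.5578 -0.0486  0.0177] {'top': np.float64(0.036), 'side': np.float64(0.082)}
cold_block [ 0.5576 -0.0488  0.0216] {'top': np.float64(0.035)}
cold_block [ 0.5588 -0.0485  0.0188] {'side': np.float64(0.078)}
plate [ 0.3899 -0.2465 -0.0404] {'top': np.float64(0.058), 'side': np.float64(0.105)}
plate [ 0.3897 -0.2464 -0.0269] {'top': np.float64(0.052)}
plate [ 0.391  -0.2479 -0.0432] {'side': np.float64(0.088)}
small_tip_box [ 0.4445  0.0845 -0.1352] {'top': np.float64(0.091), 'side': np.float64(0.181)}
small_tip_box [ 0.443   0.0847 -0.1364] {'top': np.float64(0.083)}
small_tip_box [ 0.4463  0.0833 -0.1645] {'side': np.float64(0.168)}
trough [0.4337 0.3957 0.1114] {'top': np.float64(0.051), 'side': np.float64(0.132)}
trough [0.4335 0.3963 0.1094] {'top': np.float64(0.048)}
trough [0.4352 0.3929 0.1195] {'side': np.float64(0.109)}
tube_rack [ 0.3839  0.2504 -0.185 ] {'top': np.float64(0.053), 'side': np.float64(0.183)}
tube_rack [ 0.3833  0.2503 -0.1837] {'top': np.float64(0.05)}
tube_rack [ 0.3858  0.2497 -0.1742] {'side': np.float64(0.159)}
large_tip_box [ 0.4353 -0.3953  0.0531] {'top': np.float64(0.078), 'side': np.float64(0.108)}
large_tip_box [ 0.4347 -0.3921  0.0662] {'top': np.float64(0.073)}
large_tip_box [ 0.4356 -0.3965  0.0105] {'side': np.float64(0.1)}
```

View pics/fit_a.png

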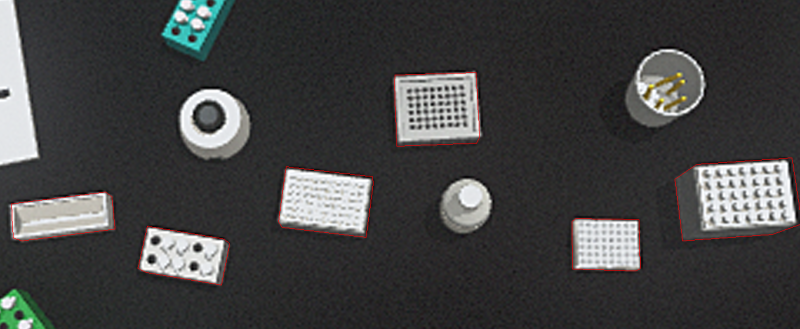

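The overlays match the outlines. Trough first.

```bash
cat > go.py <<'E'
import sys
from h import *
o=robot.get_obs();from scipy.spatial.transform import Rotation as Ro
T=Ro.from_quat(o['tool_rot']);X=T.as_matrix()[:,0];yaw=np.arctan2(X[1],X[0])
t=[float(v) for v in sys.argv[1:5]]
d=np.array(t[:3])-o['position'];dy=(t[3]-yaw+np.pi/2)%np.pi-np.pi/2
Tn=Ro.from_euler('z',dy)*T
print('t',round(o['time'],2),'pos',o['position'].round(4),'yaw',round(yaw,4),'w',round(o['grip_width'],4),'q6',o['q'][5].round(2),'tilt',(T.as_matrix()[:,2]).round(3))
print('turn z deg',round(-np.degrees(dy),2),'| dp cm now',(T.inv().apply(d)*100).round(2),'| dp after turn',(Tn.inv().apply(d)*100).round(2))
E
python3 -m creep '{"dp":[[0,0,0],[0,0,0],[0,0,0],[0,0,0],[0,0,0],[0,0,0],[0,0,0],[0,0,0],[0,0,0]],"turn":[[0,0,8.5],[0,0,8.5],[0,0,8.5],[0,0,8.5],[0,0,8.5],[0,0,8.5],[0,0,8.5],[0,0,8.5],[0,0,1.4]]}' -1 20
python3 go.py .4337 .396 .008 .111
```

```text
time: 3.15
position: [0.1533, 0.6059, 0.2225]
tool_rot: [0.998, 0.055, -0.0, 0.0]
ft_force: [-0.5, 0.3, 0.7]
grip_width: 0.0871
t 3.15 pos [0.1533 0.6059 0.2225] yaw 0.1107 w 0.0871 q6 1.03 tilt [-0. -0. -1.]
turn z deg -0.02 | dp cm now [25.55 23.96 21.45] | dp after turn [25.55 23.96 21.45]
```

```bash
python3 -m creep '{"dp":[[1.5,1.4,0],[2.55,2.4,0],[3,3,0.5],[3,3,1],[3,3,1.5],[3,3,2],[3,3,2],[3,3,2],[2.5,2.2,2],[1,0.96,1.5],[0,0,2],[0,0,2],[0,0,1.5],[0,0,1],[0,0,0]],"turn":[[0,0,0],[0,0,0],[0,0,0],[0,0,0],[0,0,0],[0,0,0],[0,0,0],[0,0,0],[0,0,0],[0,0,0],[0,0,0],[0,0,0],[0,0,0],[0,0,0],[0,0,0]]}'
python3 go.py .4337 .396 .008 .111
```

```text
time: 4.65
position: [0.4338, 0.3863, 0.0313]
tool_rot: [0.998, 0.056, -0.001, 0.001]
ft_force: [-0.4, 0.0, -0.4]
grip_width: 0.087
t 4.65 pos [0.4338 0.3863 0.0313] yaw 0.113 w 0.087 q6 0.42 tilt [-0.002 -0.001 -1.   ]
turn z deg 0.12 | dp cm now [ 0.11 -0.97  2.33] | dp after turn [ 0.1  -0.97  2.33]
```

```bash
python3 -m creep '{"dp":[[0,-0.5,0],[0.1,-0.5,0.5],[0,0,1],[0,0,0.8],[0,0,0]],"turn":[[0,0,0],[0,0,0],[0,0,0],[0,0,0],[0,0,0]]}'
python3 go.py .4337 .396 .008 .111
python3 -m creep '{"dp":[[0,0,0],[0,0,0],[0,0,0],[0,0,0],[0,0,0],[0,0,0]],"turn":[[0,0,0],[0,0,0],[0,0,0],[0,0,0],[0,0,0],[0,0,0]]}' 1 20

```

```text
time: 5.15
position: [0.4338, 0.3958, 0.0082]
tool_rot: [0.998, 0.056, -0.001, 0.001]
ft_force: [-0.7, 0.1, -0.2]
grip_width: 0.0871
t 5.15 pos [0.4338 0.3958 0.0082] yaw 0.112 w 0.0871 q6 0.44 tilt [-0.002 -0.002 -1.   ]
turn z deg 0.05 | dp cm now [-0.01 -0.02  0.02] | dp after turn [-0.01 -0.02  0.02]
time: 5.75
position: [0.4349, 0.3964, 0.0097]
tool_rot: [0.998, 0.056, 0.0, -0.0]
ft_force: [0.2, -0.3, 0.6]
grip_width: 0.0469
```

```bash
python3 -m creep '{"dp":[[0,0,0],[0,0,0],[0,0,0],[0,0,-1],[0,0,-2],[0,0,-3],[0,0,-3],[0,0,-1]],"turn":[[0,0,0],[0,0,0],[0,0,0],[0,0,0],[0,0,0],[0,0,0],[0,0,0],[0,0,0]]}'
python3 go.py .5545 .0855 .009 .025; python3 - <<'E'
from h import *
snap('side','s1.png')
E
```

```text
time: 6.55
position: [0.4367, 0.3976, 0.113]
tool_rot: [0.998, 0.056, 0.003, -0.002]
ft_force: [1.2, 0.5, -0.8]
grip_width: 0.0396
t 6.55 pos [0.4367 0.3976 0.113 ] yaw 0.1118 w 0.0396 q6 0.44 tilt [ 0.005  0.003 -1.   ]
turn z deg 4.97 | dp cm now [ 8.17 32.36 10.36] | dp after turn [10.94 31.52 10.38]
```

View pics/s1.png

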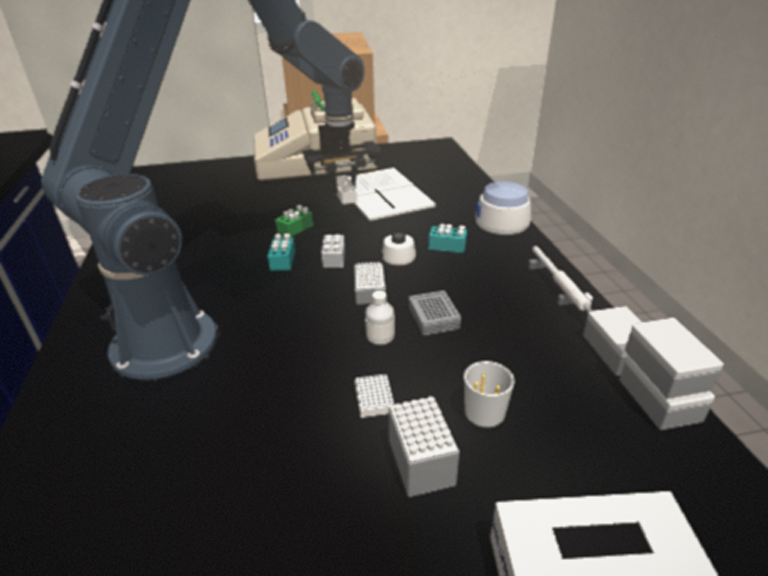

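The trough is held, at (346,190). Carry it over.

```bash
python3 -m creep '{"dp":[[0,0,0],[0.5,1.5,0],[1,2.5,0],[1,3,0],[1.2,3,0],[1.2,3.5,0],[1.2,3.5,0],[1.2,3.5,0],[1.2,3.5,0],[1,3.5,0],[1,2.5,0],[0.44,1.5,0],[0,0,0],[0,0,0]],"turn":[[0,0,5],[0,0,0],[0,0,0],[0,0,0],[0,0,0],[0,0,0],[0,0,0],[0,0,0],[0,0,0],[0,0,0],[0,0,0],[0,0,0],[0,0,0],[0,0,0]]}'
python3 go.py .5545 .0855 .009 .025
```

```text
time: 8.0
position: [0.5509, 0.0843, 0.1089]
tool_rot: [1.0, 0.012, -0.001, -0.0]
ft_force: [1.2, 0.6, -1.1]
grip_width: 0.0398
t 8.0 pos [0.5509 0.0843 0.1089] yaw 0.0243 w 0.0398 q6 -0.07 tilt [-0.002  0.001 -1.   ]
turn z deg -0.04 | dp cm now [ 0.39 -0.1   9.99] | dp after turn [ 0.39 -0.1   9.99]
```

```bash
python3 -m creep '{"dp":[[0.2,0,1],[0.2,-0.1,2],[0,0,2],[0,0,2],[0,0,1],[0,0,0.7],[0,0,0.5],[0,0,0.3],[0,0,0.2],[0,0,0]],"turn":[[0,0,0],[0,0,0],[0,0,0],[0,0,0],[0,0,0],[0,0,0],[0,0,0],[0,0,0],[0,0,0],[0,0,0]]}'
python3 go.py .5545 .0855 .0105 .025
```

```text
time: 9.0
position: [0.5562, 0.0852, 0.0128]
tool_rot: [1.0, 0.012, 0.0, 0.0]
ft_force: [0.6, -0.2, -1.2]
grip_width: 0.0402
t 9.0 pos [0.5562 0.0852 0.0128] yaw 0.0244 w 0.0402 q6 -0.07 tilt [ 0.001 -0.    -1.   ]
turn z deg -0.03 | dp cm now [-0.17 -0.03  0.23] | dp after turn [-0.17 -0.03  0.23]
```

```bash
python3 -m creep '{"dp":[[-0.1,0,0.1],[0,0,0.1],[0,0,0.1],[0,0,0]],"turn":[[0,0,0],[0,0,0],[0,0,0],[0,0,0]]}'
python3 -m creep '{"dp":[[0,0,0],[0,0,0],[0,0,0],[0,0,0]],"turn":[[0,0,0],[0,0,0],[0,0,0],[0,0,0]]}' -0.38
python3 -m creep '{"dp":[[0,0,-0.5],[0,0,-1],[0,0,-3],[0,0,-3],[0,0,-3],[0,0,-2]],"turn":[[0,0,0],[0,0,0],[0,0,0],[0,0,0],[0,0,0],[0,0,0]]}'
python3 go.py .3836 .2503 .02 -.184
```

```text
time: 9.4
position: [0.555, 0.0852, 0.0096]
tool_rot: [1.0, 0.012, 0.0, 0.0]
ft_force: [-0.8, -0.8, -0.4]
grip_width: 0.0399
time: 9.8
position: [0.555, 0.0852, 0.0096]
tool_rot: [1.0, 0.012, 0.0, 0.0]
ft_force: [0.3, 0.9, 0.5]
grip_width: 0.0581
time: 10.4
position: [0.5558, 0.0852, 0.1376]
tool_rot: [1.0, 0.012, 0.002, 0.0]
ft_force: [-0.3, 0.0, -0.6]
grip_width: 0.06
t 10.4 pos [0.5558 0.0852 0.1376] yaw 0.0245 w 0.06 q6 -0.07 tilt [ 0.004 -0.    -1.   ]
turn z deg 11.95 | dp cm now [-16.85 -16.93  11.7 ] | dp after turn [-19.99 -13.08  11.69]
```

```bash
python3 -m creep '{"dp":[[0,0,0],[0,0,0],[-1.5,-1,0],[-2.5,-1.6,0],[-3,-2,0],[-3,-2,0],[-3,-2,0],[-3,-2,0],[-2.5,-1.5,0],[-1.5,-1,0],[0,0,1],[0,0,2],[0,0,2],[0,0,2],[0,0,0]],"turn":[[0,0,6],[0,0,6],[0,0,0],[0,0,0],[0,0,0],[0,0,0],[0,0,0],[0,0,0],[0,0,0],[0,0,0],[0,0,0],[0,0,0],[0,0,0],[0,0,0],[0,0,0]]}' -1
python3 go.py .3836 .2503 .018 -.184
```

```text
time: 11.9
position: [0.3807, 0.2499, 0.0626]
tool_rot: [0.996, -0.092, -0.002, 0.001]
ft_force: [-1.3, -0.5, -0.3]
grip_width: 0.0868
t 11.9 pos [0.3807 0.2499 0.0626] yaw -0.184 w 0.0868 q6 0.52 tilt [-0.005 -0.002 -1.   ]
turn z deg 0.0 | dp cm now [ 0.29 -0.11  4.45] | dp after turn [ 0.29 -0.11  4.45]
```

```bash
python3 -m creep '{"dp":[[0.1,-0.1,1],[0,0,1.5],[0,0,1.2],[0,0,0.7],[0,0,0]],"turn":[[0,0,0],[0,0,0],[0,0,0],[0,0,0],[0,0,0]]}'
python3 -m creep '{"dp":[[0,0,0],[0,0,0],[0,0,0],[0,0,0],[0,0,0],[0,0,0],[0,0,0]],"turn":[[0,0,0],[0,0,0],[0,0,0],[0,0,0],[0,0,0],[0,0,0],[0,0,0]]}' 1 25
python3 go.py .6295 .0875 .018 .025
python3 -m creep '{"dp":[[0,0,-1],[0,0,-2],[0,0,-3],[0,0,-3],[0,0,-3],[0,0,0]],"turn":[[0,0,0],[0,0,0],[0,0,0],[0,0,0],[0,0,0],[0,0,0]]}'
python3 go.py .6295 .0875 .018 .025
```

```text
time: 12.4
position: [0.3836, 0.2515, 0.0201]
tool_rot: [0.996, -0.092, -0.0, 0.0]
ft_force: [0.2, 0.2, 1.3]
grip_width: 0.0873
time: 13.1
position: [0.3835, 0.2516, 0.0207]
tool_rot: [0.996, -0.092, -0.0, 0.0]
ft_force: [-1.0, 0.3, 2.1]
grip_width: 0.05
t 13.1 pos [0.3835 0.2516 0.0207] yaw -0.185 w 0.05 q6 0.52 tilt [-0. -0. -1.]
turn z deg -12.03 | dp cm now [27.2  11.6   0.27] | dp after turn [24.19 17.02  0.27]
time: 13.7
position: [0.3859, 0.2525, 0.1442]
tool_rot: [0.996, -0.092, 0.004, -0.002]
ft_force: [0.3, 0.1, -0.4]
grip_width: 0.0498
t 13.7 pos [0.3859 0.2525 0.1442] yaw -0.1848 w 0.0498 q6 0.52 tilt [ 0.008  0.003 -1.   ]
turn z deg -12.02 | dp cm now [26.88 11.8  12.77] | dp after turn [23.84 17.16 12.73]
```

```bash
python3 -m creep '{"dp":[[0,0,0],[0,0,0],[1.5,1,0],[2.5,1.8,0],[3,2.1,0],[3,2.1,0],[3,2.1,0],[3,2.1,0],[3,2.1,0],[2.5,1.8,0],[1.5,1.2,0],[0.8,0.8,0],[0,0,1],[0,0,2],[0,0,2],[0,0,2],[0,0,1],[0,0,0]],"turn":[[0,0,-6],[0,0,-6],[0,0,0],[0,0,0],[0,0,0],[0,0,0],[0,0,0],[0,0,0],[0,0,0],[0,0,0],[0,0,0],[0,0,0],[0,0,0],[0,0,0],[0,0,0],[0,0,0],[0,0,0],[0,0,0]]}'
python3 go.py .6305 .0885 .0205 .025
```

```text
time: 15.5
position: [0.6229, 0.0873, 0.0583]
tool_rot: [1.0, 0.013, -0.003, -0.0]
ft_force: [0.0, 0.3, -1.2]
grip_width: 0.0494
t 15.5 pos [0.6229 0.0873 0.0583] yaw 0.0253 w 0.0494 q6 -0.06 tilt [-0.006  0.    -1.   ]
turn z deg 0.02 | dp cm now [ 0.78 -0.1   3.78] | dp after turn [ 0.78 -0.1   3.78]
```

```bash
python3 -m creep '{"dp":[[0.4,-0.1,0],[0.2,0,0.5],[0,0,1],[0,0,0.8],[0,0,0.5],[0,0,0.3],[0,0,0.2],[0,0,0]],"turn":[[0,0,0],[0,0,0],[0,0,0],[0,0,0],[0,0,0],[0,0,0],[0,0,0],[0,0,0]]}'
python3 go.py .6305 .0885 .0205 .025
```

```text
time: 16.3
position: [0.6315, 0.0876, 0.0272]
tool_rot: [1.0, 0.012, -0.0, -0.0]
ft_force: [-0.6, 0.1, -1.3]
grip_width: 0.05
t 16.3 pos [0.6315 0.0876 0.0272] yaw 0.0244 w 0.05 q6 -0.06 tilt [-0.  0. -1.]
turn z deg -0.03 | dp cm now [-0.1  -0.09  0.67] | dp after turn [-0.1  -0.09  0.67]
```

Opening to about 64 mm for the rack release (command -0.47).

```bash
python3 -m creep '{"dp":[[-0.1,0,0.2],[0,0,0.2],[0,0,0.2],[0,0,0.1],[0,0,0]],"turn":[[0,0,0],[0,0,0],[0,0,0],[0,0,0],[0,0,0]]}'
python3 -m creep '{"dp":[[0,0,0],[0,0,0],[0,0,0],[0,0,0]],"turn":[[0,0,0],[0,0,0],[0,0,0],[0,0,0]]}' -0.45
python3 -m creep '{"dp":[[0,0,-0.5],[0,0,-1],[0,0,-3],[0,0,-3],[0,0,-3],[0,0,-2],[0,0,0]],"turn":[[0,0,0],[0,0,0],[0,0,0],[0,0,0],[0,0,0],[0,0,0],[0,0,0]]}'
python3 go.py .4445 .0845 .018 -.136
```

```text
time: 16.8
position: [0.6307, 0.0876, 0.0208]
tool_rot: [1.0, 0.012, 0.0, 0.0]
ft_force: [-0.5, -0.1, 0.7]
grip_width: 0.0498
time: 17.2
position: [0.6308, 0.0876, 0.0206]
tool_rot: [1.0, 0.012, 0.0, 0.0]
ft_force: [0.2, -0.4, -0.2]
grip_width: 0.0617
time: 17.9
position: [0.6334, 0.0876, 0.1501]
tool_rot: [1.0, 0.012, 0.004, 0.0]
ft_force: [0.5, -0.1, 1.0]
grip_width: 0.0631
t 17.9 pos [0.6334 0.0876 0.1501] yaw 0.0245 w 0.0631 q6 -0.06 tilt [ 0.009 -0.    -1.   ]
turn z deg 9.2 | dp cm now [-19.    -0.16  13.04] | dp after turn [-18.78   2.86  13.05]
```

```bash
python3 -m creep '{"dp":[[0,0,0],[0,0,0],[-1.5,0.2,0],[-2.5,0.4,0],[-3,0.5,0],[-3,0.5,0],[-3,0.5,0],[-3,0.4,0],[-1.8,0.3,0],[-1,0,0],[0,0,1],[0,0,2],[0,0,2.5],[0,0,1],[0,0,0]],"turn":[[0,0,4.6],[0,0,4.6],[0,0,0],[0,0,0],[0,0,0],[0,0,0],[0,0,0],[0,0,0],[0,0,0],[0,0,0],[0,0,0],[0,0,0],[0,0,0],[0,0,0],[0,0,0]]}' -1
python3 - <<'E'
from h import *
snap('top','t2.png')
snap('side','s2.png')
E
python3 go.py .4445 .0845 .018 -.136
```

```text
time: 19.4
position: [0.4405, 0.0853, 0.0788]
tool_rot: [0.998, -0.068, -0.001, 0.0]
ft_force: [-0.3, 0.2, -0.1]
grip_width: 0.087
t 19.5 pos [0.4413 0.0853 0.0804] yaw -0.1361 w 0.0867 q6 0.08 tilt [ 0. -0. -1.]
turn z deg -0.01 | dp cm now [0.32 0.04 6.24] | dp after turn [0.32 0.04 6.24]
```

View pics/s2.png

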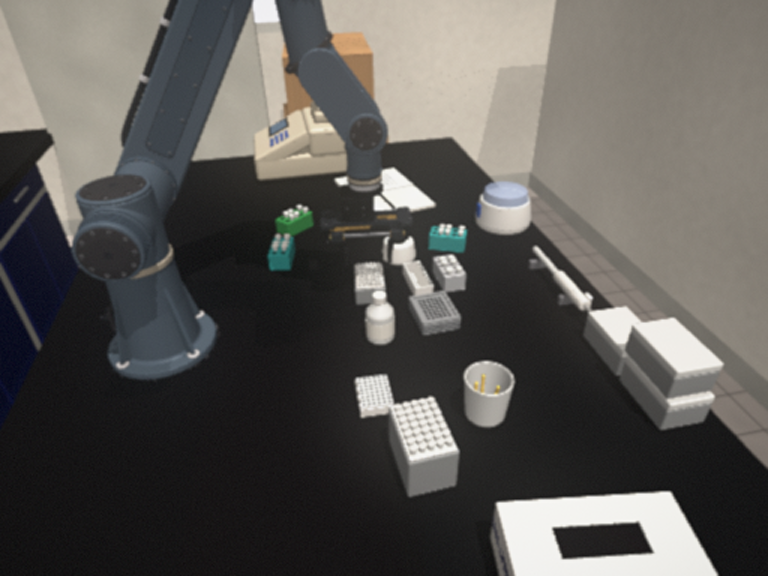

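The trough at (418,277) and the rack at (449,272) are standing beside the block. Next is the tip box.

```bash
python3 -m creep '{"dp":[[0.3,0,0],[0,0,1],[0,0,1],[0,0,1.2],[0,0,1.2],[0,0,1],[0,0,0.7],[0,0,0]],"turn":[[0,0,0],[0,0,0],[0,0,0],[0,0,0],[0,0,0],[0,0,0],[0,0,0],[0,0,0]]}'
python3 -m creep '{"dp":[[0,0,0],[0,0,0],[0,0,0],[0,0,0],[0,0,0],[0,0,0]],"turn":[[0,0,0],[0,0,0],[0,0,0],[0,0,0],[0,0,0],[0,0,0]]}' 1 25
python3 -m creep '{"dp":[[0,0,-1],[0,0,-2],[0,0,-3],[0,0,-3.5],[0,0,-4],[0,0,-3],[0,0,-1],[0,0,0]],"turn":[[0,0,0],[0,0,0],[0,0,0],[0,0,0],[0,0,0],[0,0,0],[0,0,0],[0,0,0]]}'
python3 go.py .563 -.184 .018 .025
```

```text
time: 20.3
position: [0.443, 0.0849, 0.0186]
tool_rot: [0.998, -0.068, -0.001, 0.0]
ft_force: [-0.3, -0.9, -0.7]
grip_width: 0.087
time: 20.9
position: [0.4438, 0.0849, 0.0199]
tool_rot: [0.998, -0.068, 0.0, -0.0]
ft_force: [-0.2, -1.1, 4.2]
grip_width: 0.0657
time: 21.7
position: [0.4442, 0.0849, 0.1959]
tool_rot: [0.998, -0.068, 0.002, -0.0]
ft_force: [0.2, 0.0, -1.2]
grip_width: 0.0655
t 21.7 pos [0.4442 0.0849 0.1959] yaw -0.136 w 0.0655 q6 0.08 tilt [ 0.004 -0.    -1.   ]
turn z deg -9.22 | dp cm now [15.35 25.04 17.83] | dp after turn [11.14 27.19 17.82]
```

```bash
python3 -m creep '{"dp":[[0,0,0],[0,0,0],[0.7,1.5,0],[1.1,2.7,0],[1.3,3.2,0],[1.4,3.4,0],[1.4,3.4,0],[1.4,3.4,0],[1.4,3.4,0],[1.2,3,0],[0.8,2,0],[0.4,1.2,0],[0,0,1],[0,0,2.5],[0,0,3],[0,0,3],[0,0,2],[0,0,1],[0,0,0]],"turn":[[0,0,-4.6],[0,0,-4.6],[0,0,0],[0,0,0],[0,0,0],[0,0,0],[0,0,0],[0,0,0],[0,0,0],[0,0,0],[0,0,0],[0,0,0],[0,0,0],[0,0,0],[0,0,0],[0,0,0],[0,0,0],[0,0,0],[0,0,0]]}'
python3 go.py .563 -.184 .02 .025
```

```text
time: 23.6
position: [0.5592, -0.1823, 0.0674]
tool_rot: [1.0, 0.013, -0.002, -0.001]
ft_force: [-0.1, -0.3, -1.1]
grip_width: 0.0655
t 23.6 pos [ 0.5592 -0.1823  0.0674] yaw 0.0254 w 0.0655 q6 -0.53 tilt [-0.005  0.003 -1.   ]
turn z deg 0.02 | dp cm now [0.39 0.2  4.74] | dp after turn [0.39 0.2  4.74]
```

```bash
python3 -m creep '{"dp":[[0.2,0.1,1],[0,0,1],[0,0,1],[0,0,0.7],[0,0,0.3],[0,0,0.2],[0,0,0],[0,0,0]],"turn":[[0,0,0],[0,0,0],[0,0,0],[0,0,0],[0,0,0],[0,0,0],[0,0,0],[0,0,0]]}'
python3 go.py .563 -.184 .02 .025
```

```text
time: 24.4
position: [0.5634, -0.1854, 0.0278]
tool_rot: [1.0, 0.012, 0.0, 0.0]
ft_force: [0.0, -1.3, -1.1]
grip_width: 0.0661
t 24.4 pos [ 0.5634 -0.1854  0.0278] yaw 0.0244 w 0.0661 q6 -0.53 tilt [ 0. -0. -1.]
turn z deg -0.03 | dp cm now [-0.04 -0.14  0.78] | dp after turn [-0.04 -0.14  0.78]
```

```bash
python3 -m creep '{"dp":[[0,-0.1,0.2],[0,0,0.2],[0,0,0.2],[0,0,0.2],[0,0,0]],"turn":[[0,0,0],[0,0,0],[0,0,0],[0,0,0],[0,0,0]]}'
python3 -m creep '{"dp":[[0,0,0],[0,0,0],[0,0,0],[0,0,0]],"turn":[[0,0,0],[0,0,0],[0,0,0],[0,0,0]]}' -1
python3 -m creep '{"dp":[[0,0,-0.5],[0,0,-1],[0,0,-3],[0,0,-3.5],[0,0,-4],[0,0,-3],[0,0,-1]],"turn":[[0,0,0],[0,0,0],[0,0,0],[0,0,0],[0,0,0],[0,0,0],[0,0,0]]}'
python3 go.py .3898 -.2467 .010 -.035
```

```text
time: 24.9
position: [0.5632, -0.1842, 0.02]
tool_rot: [1.0, 0.012, 0.0, 0.0]
ft_force: [-1.7, 0.4, 2.7]
grip_width: 0.0661
time: 25.3
position: [0.5632, -0.1843, 0.0194]
tool_rot: [1.0, 0.012, -0.0, -0.0]
ft_force: [0.5, -0.4, 0.9]
grip_width: 0.0851
time: 26.0
position: [0.5652, -0.1852, 0.1842]
tool_rot: [1.0, 0.012, 0.004, 0.002]
ft_force: [0.6, 0.2, 0.3]
grip_width: 0.0871
t 26.0 pos [ 0.5652 -0.1852  0.1842] yaw 0.0246 w 0.0871 q6 -0.53 tilt [ 0.007 -0.004 -1.   ]
turn z deg 3.41 | dp cm now [-17.81   5.65  17.31] | dp after turn [-17.44   6.69  17.32]
```

```bash
python3 -m creep '{"dp":[[0,0,0],[-1.5,0.5,0],[-2.5,0.9,0],[-3,1.2,0],[-3,1.2,0],[-3,1.2,0],[-2.4,1,0],[-1.5,0.5,0],[-0.4,0,0],[0,0,1],[0,0,2.5],[0,0,3.5],[0,0,3],[0,0,1],[0,0,0],[0,0,0]],"turn":[[0,0,3.4],[0,0,0],[0,0,0],[0,0,0],[0,0,0],[0,0,0],[0,0,0],[0,0,0],[0,0,0],[0,0,0],[0,0,0],[0,0,0],[0,0,0],[0,0,0],[0,0,0],[0,0,0]]}'
python3 go.py .3898 -.2467 .010 -.035
```

```text
time: 27.6
position: [0.3888, -0.2433, 0.0698]
tool_rot: [1.0, -0.017, 0.0, 0.0]
ft_force: [-1.2, 0.1, -0.3]
grip_width: 0.0872
t 27.6 pos [ 0.3888 -0.2433  0.0698] yaw -0.0342 w 0.0872 q6 -0.77 tilt [ 0.001 -0.    -1.   ]
turn z deg 0.04 | dp cm now [0.11 0.34 5.98] | dp after turn [0.11 0.34 5.98]
```

```bash
python3 -m creep '{"dp":[[0.1,0.3,1],[0,0,2],[0,0,1.5],[0,0,1],[0,0,0.5],[0,0,0],[0,0,0]],"turn":[[0,0,0],[0,0,0],[0,0,0],[0,0,0],[0,0,0],[0,0,0],[0,0,0]]}'
python3 go.py .3898 -.2467 .010 -.035
```

```text
time: 28.3
position: [0.3892, -0.2464, 0.0099]
tool_rot: [1.0, -0.017, 0.0, 0.0]
ft_force: [-0.8, -0.4, -0.2]
grip_width: 0.0871
t 28.3 pos [ 0.3892 -0.2464  0.0099] yaw -0.0349 w 0.0871 q6 -0.77 tilt [ 0.001 -0.001 -1.   ]
turn z deg 0.01 | dp cm now [ 0.06  0.02 -0.01] | dp after turn [ 0.06  0.02 -0.01]
```

```bash
python3 -m creep '{"dp":[[0,0,0],[0,0,0],[0,0,0],[0,0,0],[0,0,0],[0,0,0],[0,0,0]],"turn":[[0,0,0],[0,0,0],[0,0,0],[0,0,0],[0,0,0],[0,0,0],[0,0,0]]}' 1 20
python3 go.py .5577 -.0487 .18 .025
python3 -m creep '{"dp":[[0,0,-1],[0,0,-2],[0,0,-3],[0,0,-4],[0,0,-4],[0,0,-3],[0,0,-1],[0,0,0]],"turn":[[0,0,0],[0,0,0],[0,0,0],[0,0,0],[0,0,0],[0,0,0],[0,0,0],[0,0,0]]}'
python3 - <<'E'
from h import *
snap('top','t3.png')
snap('side','s3.png')
L=[]
for o,p in dict(cold_block=(.5577,-.0487),small_tip_box=(.563,-.184),trough=(.555,.0855),tube_rack=(.6305,.087)).items():
    L.append((o,fit(o,p,guess=.02),0))
    try: fit(o,p,('top',),guess=.02)
    except Exception as e: print(e)
draw('top',L,'fit_b.png',(190,420,90,220))
for n in('top','side'):
  for d in robot.tip_of('waste_beaker',n):print(n,d['confidence'],w(n,d['point']).round(4))
E
python3 go.py .5577 -.0487 .18 .025
```

```text
time: 29.0
position: [0.389, -0.2462, 0.0097]
tool_rot: [1.0, -0.017, 0.0, 0.0]
ft_force: [0.6, 0.8, 3.3]
grip_width: 0.0575
t 29.0 pos [ 0.389  -0.2462  0.0097] yaw -0.0349 w 0.0575 q6 -0.77 tilt [ 0. -0. -1.]
turn z deg -3.43 | dp cm now [ 16.17 -20.33 -17.03] | dp after turn [ 17.36 -19.32 -17.03]
time: 29.8
position: [0.3894, -0.2466, 0.191]
tool_rot: [1.0, -0.017, 0.001, 0.001]
ft_force: [-0.1, -0.4, 0.3]
grip_width: 0.0577
cold_block [ 0.5588 -0.0485  0.0187] {'side': np.float64(0.107)}
cold_block [ 0.5577 -0.0487 -0.28  ] {}
small_tip_box [ 0.5658 -0.1815 -0.0706] {'side': np.float64(0.219)}
small_tip_box [ 0.563 -0.184 -0.28 ] {}
trough [0.557  0.0872 0.0163] {'top': np.float64(0.349), 'side': np.float64(0.69)}
trough [0.557  0.0859 0.0364] {'top': np.float64(0.347)}
tube_rack [ 0.633   0.085  -0.0023] {'top': np.float64(0.058), 'side': np.float64(0.113)}
tube_rack [ 0.6329  0.0858 -0.0078] {'top': np.float64(0.053)}
top 0.72 [ 0.5711 -0.32   -0.0039]
top 0.35 [ 0.555   0.0886 -0.002 ]
side 0.87 [ 0.5692 -0.3222 -0.002 ]
side 0.45 [ 0.5649 -0.1821 -0.0022]
t 30.65 pos [ 0.389  -0.2462  0.1896] yaw -0.0348 w 0.0578 q6 -0.77 tilt [ 0. -0. -1.]
turn z deg -3.43 | dp cm now [ 16.17 -20.33   0.96] | dp after turn [ 17.36 -19.32   0.96]
```

View pics/s3.png

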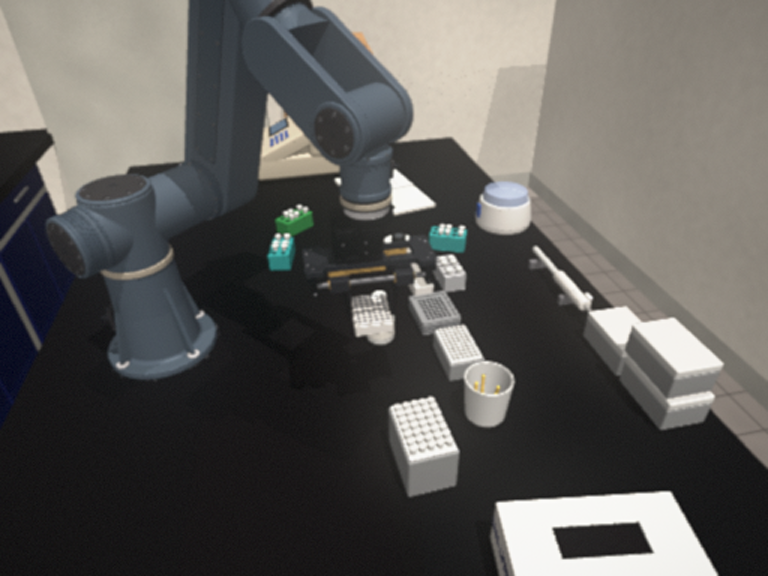

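View pics/fit_b.png

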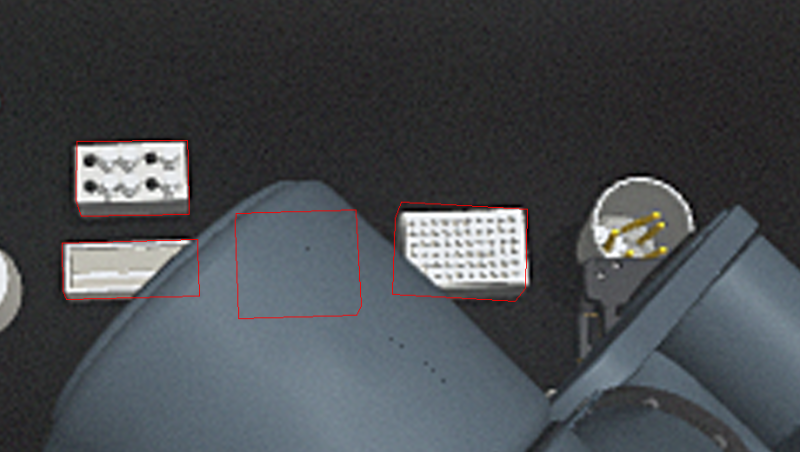

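The tip box at (458,350) and the rack and trough look right. The plate is held at (372,315). Carry it to the block.

```bash
python3 -m creep '{"dp":[[0,0,0],[1,-1.2,0],[1.8,-2,0],[2.3,-2.5,0],[2.5,-2.8,0],[2.5,-2.8,0],[2.5,-2.8,0],[2.2,-2.3,0],[1.5,-1.7,0],[1,-1.2,0],[0,0,0],[0,0,1],[0,0,2],[0,0,2.5],[0,0,2.5],[0,0,1],[0,0,0],[0,0,0]],"turn":[[0,0,-3.4],[0,0,0],[0,0,0],[0,0,0],[0,0,0],[0,0,0],[0,0,0],[0,0,0],[0,0,0],[0,0,0],[0,0,0],[0,0,0],[0,0,0],[0,0,0],[0,0,0],[0,0,0],[0,0,0],[0,0,0]]}'
python3 go.py .5568 -.0483 .040 .025
```

```text
time: 32.45
position: [0.5573, -0.0497, 0.0999]
tool_rot: [1.0, 0.012, 0.0, 0.0]
ft_force: [0.1, 0.4, 0.4]
grip_width: 0.0572
t 32.45 pos [ 0.5573 -0.0497  0.0999] yaw 0.0236 w 0.0572 q6 -0.31 tilt [ 0. -0. -1.]
turn z deg -0.08 | dp cm now [-0.05 -0.14  5.99] | dp after turn [-0.05 -0.14  5.99]
```

```bash
python3 -m creep '{"dp":[[0,-0.1,1],[0,0,1],[0,0,1],[0,0,0.8],[0,0,0.4],[0,0,0],[0,0,0]],"turn":[[0,0,0],[0,0,0],[0,0,0],[0,0,0],[0,0,0],[0,0,0],[0,0,0]]}'
python3 go.py .5568 -.0483 .040 .025; python3 - <<'E'
from h import *
im=snap('side');cv2.imwrite('pics/s4.png',cv2.resize(im[150:270,200:360,::-1],(800,600),interpolation=cv2.INTER_CUBIC))
E
```

```text
time: 33.15
position: [0.5573, -0.048, 0.0575]
tool_rot: [1.0, 0.012, 0.0, 0.0]
ft_force: [-0.1, -0.6, -0.9]
grip_width: 0.0574
t 33.15 pos [ 0.5573 -0.048   0.0575] yaw 0.0246 w 0.0574 q6 -0.31 tilt [ 0. -0. -1.]
turn z deg -0.02 | dp cm now [-0.05  0.03  1.75] | dp after turn [-0.05  0.03  1.75]
```

View pics/s4.png

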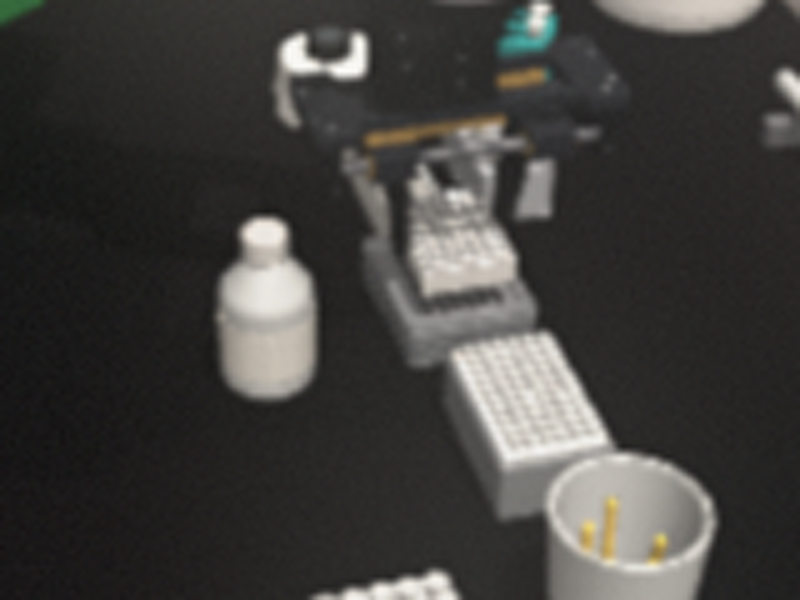

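The plate (465,260 in the crop) hovers over the nest, and the bottle (265,310) is clear of the gripper body. Lower it.

```bash
python3 -m creep '{"dp":[[0,0,0.4],[0,0,0.4],[0,0,0.3],[0,0,0.2],[0,0,0.1],[0,0,0]],"turn":[[0,0,0],[0,0,0],[0,0,0],[0,0,0],[0,0,0],[0,0,0]]}'
python3 -m creep '{"dp":[[0,0,0.1],[0,0,0.1],[0,0,0.1],[0,0,0]],"turn":[[0,0,0],[0,0,0],[0,0,0],[0,0,0]]}'
```

```text
time: 33.8
position: [0.557, -0.048, 0.0433]
tool_rot: [1.0, 0.012, -0.0, -0.0]
ft_force: [-0.3, -0.4, -0.7]
grip_width: 0.0576
time: 34.2
position: [0.5571, -0.048, 0.0405]
tool_rot: [1.0, 0.012, -0.0, -0.0]
ft_force: [-0.4, -1.2, -0.3]
grip_width: 0.0576
```

```bash
python3 -m creep '{"dp":[[0,0,0],[0,0,0],[0,0,0],[0,0,0]],"turn":[[0,0,0],[0,0,0],[0,0,0],[0,0,0]]}' -0.7
python3 -m creep '{"dp":[[0,0,-0.5],[0,0,-1],[0,0,-3],[0,0,-4],[0,0,-4],[0,0,-4],[0,0,-2],[-2,0,0],[-3,0,0],[-3,0,0],[-3,0,0],[-2,0,0],[0,0,0]],"turn":[[0,0,0],[0,0,0],[0,0,0],[0,0,0],[0,0,0],[0,0,0],[0,0,0],[0,0,0],[0,0,0],[0,0,0],[0,0,0],[0,0,0],[0,0,0]]}'
python3 go.py .25 .45 .22 .025
```

```text
time: 34.6
position: [0.5572, -0.048, 0.0406]
tool_rot: [1.0, 0.012, 0.0, 0.0]
ft_force: [0.4, 0.1, 0.6]
grip_width: 0.0731
time: 35.9
position: [0.424, -0.0503, 0.2261]
tool_rot: [1.0, 0.012, -0.001, -0.0]
ft_force: [-0.3, -0.1, -0.1]
grip_width: 0.0738
t 35.9 pos [ 0.424  -0.0503  0.2261] yaw 0.0238 w 0.0738 q6 -0.4 tilt [-0.002  0.001 -1.   ]
turn z deg -0.07 | dp cm now [-16.2  -50.43   0.68] | dp after turn [-16.14 -50.45   0.68]
```

```bash
python3 -m creep '{"dp":[[0,-2,0],[0,-3,0],[0,-3.5,0],[0,-3.5,0],[0,-3.5,0],[0,-3.5,0],[-1.5,-3.5,0],[-1.5,-3.5,0],[-1.5,-3.5,0],[-1.5,-3.5,0],[-1.5,-3.5,0],[-1.5,-3.5,0],[-1.5,-3.5,0],[-1.5,-3.5,0],[-1,-2,0],[0,0,0],[0,0,0]],"turn":[[0,0,0],[0,0,0],[0,0,0],[0,0,0],[0,0,0],[0,0,0],[0,0,0],[0,0,0],[0,0,0],[0,0,0],[0,0,0],[0,0,0],[0,0,0],[0,0,0],[0,0,0],[0,0,0],[0,0,0]]}'
python3 - <<'E'
from h import *
snap('top');snap('side','s5.png')
L=[];P={}
for o,p,z in (('cold_block',(.5577,-.0487),0),('plate',(.557,-.048),.03),('small_tip_box',(.563,-.184),0),('trough',(.555,.0855),0),('tube_rack',(.6305,.087),0),('large_tip_box',(.436,-.395),0)):
    P[o]=fit(o,p,z0=z,guess=.02);L.append((o,P[o],z))
draw('top',L,'fit_c.png',(170,440,90,260))
for o in('waste_beaker','water_bottle'):
 for n in('top','side'):
  for d in robot.tip_of(o,n):print(o,n,round(d['confidence'],2),w(n,d['point']).round(4))
b=P['cold_block'];c,s=np.cos(b[2]),np.sin(b[2])
for o in P:
    d=P[o][:2]-b[:2];print(o,'in block',(np.array([c*d[0]+s*d[1],-s*d[0]+c*d[1]])*1000).round(1),'dyaw',(P[o][2]-b[2]).round(3))
E
```

```text
time: 37.6
position: [0.2854, 0.4362, 0.2258]
tool_rot: [1.0, 0.013, 0.0, -0.0]
ft_force: [-0.5, 0.4, -0.3]
grip_width: 0.0739
cold_block [ 0.5577 -0.0498  0.0463] {'top': np.float64(0.543), 'side': np.float64(0.616)}
plate [ 0.5586 -0.049   0.0068] {'top': np.float64(0.07), 'side': np.float64(0.084)}
small_tip_box [ 0.5642 -0.1843 -0.0547] {'top': np.float64(0.122), 'side': np.float64(0.243)}
trough [0.5577 0.0845 0.0241] {'top': np.float64(0.094), 'side': np.float64(0.185)}
tube_rack [0.6336 0.0848 0.0024] {'top': np.float64(0.074), 'side': np.float64(0.107)}
large_tip_box [ 0.4352 -0.3944  0.0667] {'top': np.float64(0.079), 'side': np.float64(0.114)}
waste_beaker top 0.69 [ 0.5693 -0.3177 -0.0037]
waste_beaker side 0.95 [ 0.5713 -0.3228 -0.0032]
water_bottle side 0.83 [ 0.4354 -0.0822 -0.0015]
cold_block in block [0. 0.] dyaw 0.0
plate in block [1.  0.8] dyaw -0.04
small_tip_box in block [   0.3 -134.7] dyaw -0.101
trough in block [  6.2 134.2] dyaw -0.022
tube_rack in block [ 82.1 130.9] dyaw -0.044
large_tip_box in block [-138.3 -338.6] dyaw 0.02
```

View pics/fit_c.png

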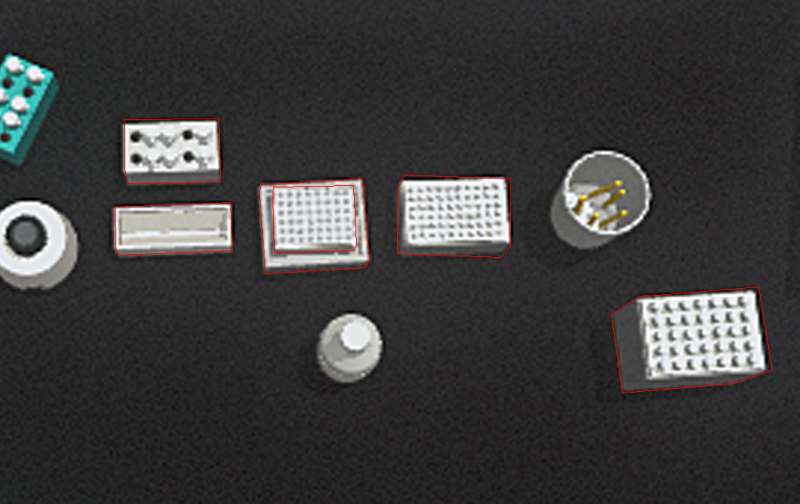

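View pics/s5.png

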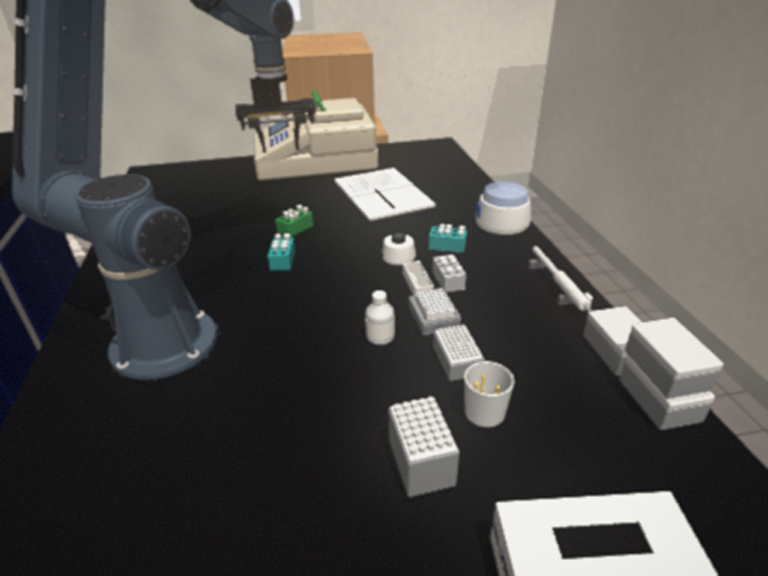

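```bash
python3 - <<'E'
from h import *
im=snap('top');s=snap('side')
p=fit('small_tip_box',(.564,-.184),('top',),guess=.02)
DIM['small_tip_box']=(.066,.102,.05);fit('small_tip_box',(.564,-.184),('top',),guess=.02)
DIM['small_tip_box']=(.066,.102,.04);fit('small_tip_box',(.564,-.184),('top',),guess=.02)
# edge direction of the deck, through the calibration, from white pixels
g=cv2.cvtColor(cv2.resize(im[145:185,300:345],None,fx=8,fy=8,interpolation=cv2.INTER_CUBIC),cv2.COLOR_RGB2GRAY)
c=max(cv2.findContours((g>170).astype(np.uint8),0,2)[0],key=cv2.contourArea)
c=cv2.convexHull(c);q=(cv2.boxPoints(cv2.minAreaRect(c))+.5)/8-.5+[300,145]
W=np.array([ray('top',u,.045) for u in q]);print(W.round(4)); 
for i in range(4):
    d=W[(i+1)%4]-W[i];print(np.hypot(*d[:2]).round(4),(np.degrees(np.arctan2(d[1],d[0]))).round(2))
A=cv2.resize(im[140:195,255:355,::-1],(800,440),interpolation=cv2.INTER_CUBIC);cv2.imwrite('pics/c6.png',A)
cv2.imwrite('pics/c7.png',cv2.resize(s[160:270,240:350,::-1],(600,600),interpolation=cv2.INTER_CUBIC))
E
```

```text
small_tip_box [ 0.5637 -0.1832 -0.0197] {'top': np.float64(0.077)}
small_tip_box [ 0.5636 -0.1823 -0.0403] {'top': np.float64(0.1)}
small_tip_box [ 0.5647 -0.1838 -0.0128] {'top': np.float64(0.052)}
[[ 0.5935 -0.133   0.045 ]
 [ 0.5959 -0.2335  0.045 ]
 [ 0.5324 -0.2321  0.045 ]
 [ 0.5301 -0.1327  0.045 ]]
0.1004 -88.61
0.0635 178.8
0.0994 91.31
0.0634 -0.28
```

View pics/c6.png

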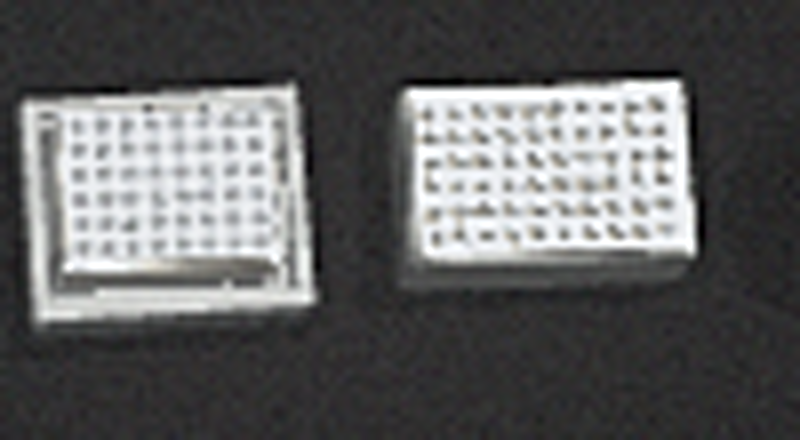

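View pics/c7.png

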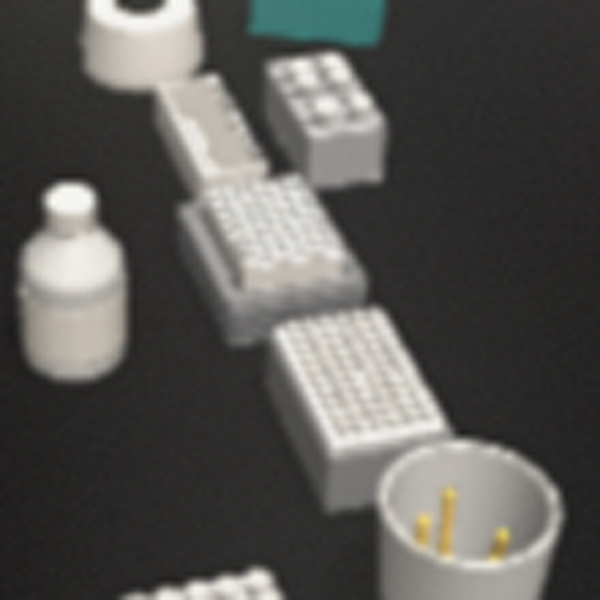

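The plate (165,190 in the top crop) lies inside the rim on all sides. The tip box's deck edge gives a yaw of about +0.02, parallel to the block. Hand in.

```bash
python3 -c "
from rig import robot
print(robot.get_obs()['time']);robot.hand_in()"
```

```text
38.8
the job is handed in; nothing more can be done
```

The bench is set up, and I handed the job in at 38.8 s of the 109 s allowed. The arm was clear of everything; the hand-in gave no verdict.

Order of work: trough, light grey tube rack, small tip box, then the plate into the nest. I left the green and turquoise look-alike racks alone.

My last camera checks, in the block's frame:

| Item | Measured position | Allowed |
|---|---|---|
| Plate | about 1 mm off the nest centre | under 10 mm |
| Tip box | about 0.3 mm off the row line, 135 mm from the block and 135–140 mm from the beaker | within 15 mm, under 152 mm from each |
| Trough | 2–6 mm off the row line, 134 mm from the block | within 15 mm, 119–149 mm |
| Rack | about 76 mm behind the trough, centred to about 3 mm | 60–91 mm, within 15 mm |

- **Plate seating:** its height was not measured directly. It went down to the seated height with no contact force, and in the close-ups it lies flat with the nest rim showing all round it.
- **Unwanted items:** the large tip box and the water bottle were found within about 2 mm of where they started. The top camera missed the bottle in the last check.

Some checks disagreed:
- **Tip box angle:** the two-camera fit gave −0.05 rad with a poor side mask, while the deck edge gave +0.02 and the top-only fits −0.01 to −0.04. Even the worst is within the limit of 0.16 rad against the block's yaw of about 0.02.
- **Block fit:** the final fit of the block was poor because the plate covers it. I trust the first fit, yaw about 0.02 rad. The table's off-line figures use the poor one; the trough's range covers both.
- **Camera and arm:** camera x values read about 2 mm larger than the arm's in that area.

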